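Fit a castellated coupling on the turntable drive shaft

TASK

Take the upper of the two nested grey couplings off the leaning rack, leaving the lower one seated there, and slide it, castellated end down, over the upright shaft of the turntable drive. Where it stops on the shaft's cross pin, keep hold and, pressing only lightly, turn it until its gaps find the pin, let it go down fully home on the drive's flange, and let go of it. Never ram it, and leave the other things on the table where they are.

Things in the scene. Friction and masses are not known exactly. Their poses are not given: they have to be found in the camera images.
- coupling_top: Upper of two alike grey plastic couplings (0.15-0.31 kg), 86 mm long, open right through. Origin: centre of its castellated foot; z along its axis to the hub end. z 0-43 mm: skirt, 63 mm outside, 52 mm inside diameter; above: the hub. The foot has four gaps 15 mm wide, 17 mm deep, towards the body's +x, +y, -x, -y. It starts nested over the lower one's hub, 46 mm up their axis, with about 2 mm side play.
- hub_end (a point): Centre of the upper coupling's hub end, 86 mm along its z from its origin, same axes. The hub (grip it here) is the last 43 mm, 48 to 49 mm outside diameter; its bore is 32.8 mm and runs 46 mm down from this end. The coupling is free of the lower one after 46 mm of travel along their common axis; pulled crooked, it drags the lower one along.
- coupling_low: The lower coupling, identical, same frame; it stands on the rack's leaning plate over a spindle (29 mm diameter, 72 mm long), and must stay there.
- rack: Fixed leaning rack on a 170 x 110 mm foot. Origin: on the table, 10 mm along its own -x from the foot's middle. The stack's axis leans 30 degrees from vertical, its top towards the rack's own -x (roughly to the robot). The stack's highest point is about 185 mm above the table.
- rack_seat (a point): Point on the rack's leaning plate, on the stack's axis, where the lower coupling's origin rests: 35 mm along the rack's x, 55 mm above the table. Axes as the rack's foot (z up).
- drive: Fixed turntable drive: white box 150 x 120 x 37 mm (x, y, z) with a round aluminium flange (84 mm diameter, top 45 mm above the table) and in its middle an upright steel shaft, 30 mm diameter. Origin: on the table under the shaft's axis; z up. The shaft can turn in the drive, but 1.5 N m of friction holds it.
- shaft_top (a point): Centre of the shaft's top, 141 mm above the table, on its axis; the top 6 mm are chamfered to 22 mm diameter. Axes as the drive's: this point does not show which way the shaft and its pin are turned.
- pin_mid (a point): Middle of the level steel cross pin through the shaft, 8 mm thick, 72 mm long, 55 mm above the table. Axes as the drive's: the pin's direction is not reported; it stands anywhere within 45 degrees either side of the drive's x axis. A coupling turned wrongly stops on it with its foot 14 mm above the flange; turning it 90 degrees in all surely passes the pin, and it drops when within about 6 degrees.
- drive_seat (a point): Where the coupling's origin is when it is fully home: on the shaft's axis, at the flange's top, 45 mm above the table; z up.
- screwdriver: Bystander: screwdriver 190 mm long, lying between rack and drive. Origin below its middle.
- core: Bystander: flat black ring core, 62 mm diameter, 22 mm high.
- attenuator: Bystander: aluminium attenuator with brass ends, 126 mm long, 40 mm high.
- meter: Bystander: hand-held meter 160 x 78 x 42 mm, lying.
- sample: Bystander: aluminium box 120 x 90 x 49 mm.
- terminator: Bystander: dark steel cylinder 44 mm diameter, 60 mm high, standing.
Not all that is in view belongs to the job. Leave any blue look-alike of the rack alone.

How it is judged:
On the way, in this order (a step that is already met when the one before it is completed fails the run):
1. the upper coupling is lifted off the stack by the fingers, the lower one stays seated (distance between coupling_top and coupling_low above 0.12 m and contact force between the fingers and coupling_top above 0.5 N and distance between coupling_low and rack_seat below 0.01 m), for 0.1 s.
2. held by the fingers, the coupling is upright over the shaft, its foot 8 to 30 mm above the flange (horizontal distance between coupling_top and drive_seat below 0.006 m and z of coupling_top in the frame of drive_seat between 0.008 and 0.03 m and angle between coupling_top's own z axis and vertical below 0.12 rad and contact force between the fingers and coupling_top above 0.5 N), for 0.1 s.
At the end, for the whole second after the job is handed in: The coupling taken from the top stands at rest and released on the drive's flange: its foot within 4 mm of the flange's height, its axis within 4 mm of the shaft's and within 0.06 rad of vertical, castellated end down; the lower coupling is within 10 mm of its seat on the rack (horizontal distance between coupling_top and drive_seat below 0.004 m and z of coupling_top in the frame of drive_seat between -0.004 and 0.004 m and angle between coupling_top's own z axis and vertical below 0.06 rad and linear speed of coupling_top below 0.02 m/s and distance between coupling_low and rack_seat below 0.01 m); the robot touches nothing.
It fails at once if the lower coupling is dragged more than 15 mm off its seat (distance between coupling_low and rack_seat above 0.015 m).
It fails at once if the coupling is rammed onto the drive (over 70 N) (contact force between coupling_top and drive above 70 N).
It fails at once if another thing on the table is moved by more than 40 mm (distance of any of screwdriver, core, attenuator, meter, sample, terminator from where it was at the start of the episode above 0.04 m).
It also fails if it takes over 58 s, if anything falls off the work surface, if the arm or the gripper's body presses on something with over 40 N, if the wrist force passes 120 N, or if a joint passes its speed limit or range.

ROBOT

A 6-joint arm with a two-finger parallel gripper is mounted at the origin on the work surface. World frame = base frame: x ahead of the robot, y to its left, z up, the work surface at z = 0. Lengths are in m, angles in rad, forces in N, time in s.
With the tool pointing down it reaches from about 0.25 to 0.775 m from the base axis. Payload 4 kg.
Tool frame: the origin (TCP) lies between the finger pads; the fingertips stand 19 mm ahead of it and the grasp point (between the pads) is the TCP; z points along the fingers, y is the line along which they close (so a half turn about z gives the same grasp; the last joint's range is limited). The gripper opens to 94 mm and grips with 3 to 60 N. Pads are 16 mm wide; open, the fingers measure 119 mm over their backs; the gripper's body (75 mm by 177 mm) begins 78 mm behind the grasp point.
Start: joints at [-1.408, 0.087, 1.371, -0, 1.684, -0.103], TCP at [0.144, -0.531, 0.225] pointing down, gripper open.
Joint ranges: [-3.1, 3.1], [-0.76, 2.03], [0.27, 2.55], [-1.08, 4.22], [0.17, 2.65], [-2.57, 2.57]. Speed limits (rad/s): [2.79, 2.79, 3.14, 3.14, 3.14, 3.14].

INTERFACE

Orientations are given as a 3x3 rotation matrix whose columns are the frame's x, y, z axes.
In Python, from station import robot gives the robot as it stands. The module is installed in compiled form; this text tells all that it offers.
- The arm moves only by the shell command python3 -m handwheel 'ROWS' [FORCE]. ROWS is JSON, a list of rows, each a list of 5 numbers: the shift along the tool's x, y, z in mm, then the turn about the tool's z in rad, then the opening, from 0 (shut) to 1 (fully open). In form: [[tx, ty, tz, spin, claw], ...]. A call has exactly 10 rows; each row is the pose to reach, as a shift and turn from the pose commanded when the call began, along the tool's axes at that moment; what a row does not reach only later rows make up. A row lasts 1/12 s, in which the tool goes at most 41.7 mm and 7.16 degrees, less where a joint would pass 70% of its speed; a pose out of reach is approached as far as the arm can. A call with a gripper value outside its range is refused whole. The fingers move at their own pace and stop on an object; FORCE is the grip in N (left out, the last holds). Time passes only in rows, so rows that repeat a pose let the fingers close, or fill a call up. It gives the time, the measured TCP pose, the force, the opening and the grip force at its end, in the units of the state.
- robot.state(): the state, without advancing time (a new reading comes with each control period).
- robot.grab_frame(name): name is "side" or "top" or "wrist"; returns a dict with "pixels" (400x640x3 uint8, red, green, blue), "fx", "fy", "cx", "cy" (pixels), "view" (4x4, takes a point from world to camera coordinates). Camera axes: x right, y down, z forward; pixel columns grow to the right and rows downward; lengths in m; the calibration is good to about 2 mm. A picture is of the moment at which its call begins. There is no depth.
- robot.finish_job(): hands the job in; it is judged then, once.
The state is a dict: "t": time; "qpos": joint angles; "dq": joint speeds; "tau": joint torques, N m; "tool_pos": TCP position; "eef_rot": TCP orientation; "wrist_force": force on the tool from outside, world axes, zero at the start; "ft_torque": the same for the moment, N m; "grip_width": finger opening in m; "gripper_force": force on a finger pad.
Only numpy, scipy, OpenCV 4.12 (cv2) and the standard library are available. Lean on these libraries where they do the work, as an engineer would, in place of code of your own. Each camera call takes 0.05 s, during which the arm holds its last target. There are 200 camera calls.

## Working session

There is one attempt and no reset: what is moved stays moved. The work goes in short steps, Python scripts to look and compute and a shell command to move; the robot and the scene stay as the last step left them, time stands still between calls to the robot, and variables do not carry over. Pictures are saved under pics/ and viewed, at most 10 in all, crops included, and the job is handed in when it is done.

```bash
mkdir -p pics
cat > h.py <<'E'
import numpy as np, cv2
from station import robot
def grab(n,save=None):
    f=robot.grab_frame(n)
    if save: cv2.imwrite('pics/'+save,cv2.cvtColor(np.asarray(f["pixels"]),cv2.COLOR_RGB2BGR))
    return f
def ray(f,u,v):
    V=np.array(f["view"]);R=V[:3,:3];c=-R.T@V[:3,3]
    d=R.T@np.array([(u-f["cx"])/f["fx"],(v-f["cy"])/f["fy"],1]);return c,d/np.linalg.norm(d)
def onz(f,u,v,z):
    c,d=ray(f,u,v);return c+d*(z-c[2])/d[2]
def proj(f,p):
    V=np.array(f["view"]);q=V[:3,:3]@np.asarray(p)+V[:3,3]
    return np.array([f["fx"]*q[0]/q[2]+f["cx"],f["fy"]*q[1]/q[2]+f["cy"]])
def tri(rs):
    A=np.zeros((3,3));b=np.zeros(3)
    for c,d in rs:
        P=np.eye(3)-np.outer(d,d);A+=P;b+=P@c
    x=np.linalg.solve(A,b);return x,[np.linalg.norm((np.eye(3)-np.outer(d,d))@(x-c)) for c,d in rs]
E
python3 - <<'E'
from h import *
np.set_printoptions(precision=3,suppress=True)
for n in("side","top","wrist"):
    f=grab(n,n+'0.png');c,d=ray(f,320,200);print(n,f["fx"],c,d)
s=robot.state();print(s["tool_pos"],s["eef_rot"],s["grip_width"],s["t"])
E
```

```text
side 433.6923966595676 [0.092 0.846 0.891] [ 0.342 -0.69  -0.638]
top 487.728137179801 [0.397 0.016 1.744] [ 0.096  0.003 -0.995]
wrist 316.9650899504994 [ 0.209 -0.513  0.383] [-0.236 -0.056 -0.97 ]
[ 0.144 -0.53   0.224] [[ 0.965  0.263 -0.   ]
 [ 0.263 -0.965  0.002]
 [ 0.    -0.002 -1.   ]] 0.09407366328593657 0.15
```

View pics/side0.png

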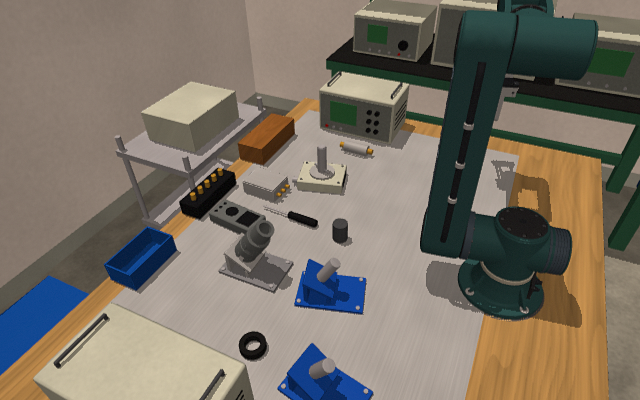

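View pics/top0.png

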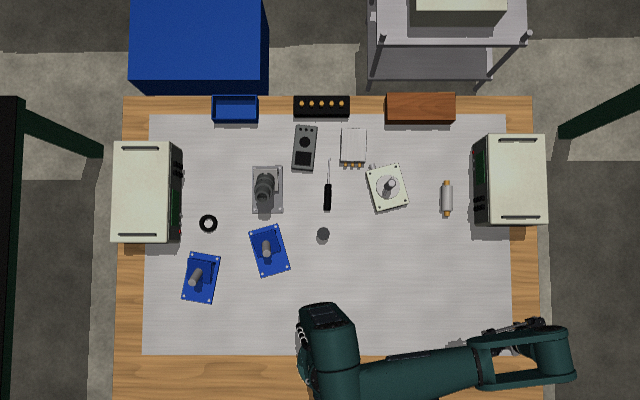

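Side view: grey rack at about (255,250), drive at (322,170). Top view: rack at (267,190), drive at (387,187). Next I'll zoom in on both.

Run:
```python
from h import *
t=cv2.imread('pics/top0.png');s=cv2.imread('pics/side0.png')
a=[cv2.resize(t[155:225,240:300],None,fx=6,fy=6,interpolation=2),cv2.resize(t[155:225,355:420],None,fx=6,fy=6,interpolation=2)]
cv2.imwrite('pics/tc.png',np.hstack(a))
b=[cv2.resize(s[210:300,210:300],None,fx=4.4,fy=4.4,interpolation=2),cv2.resize(s[135:200,285:355],None,fx=5,fy=396/65,interpolation=2)]
cv2.imwrite('pics/sc.png',np.hstack([x[:396] for x in b]))
```

```text
(no output)
```

View pics/tc.png

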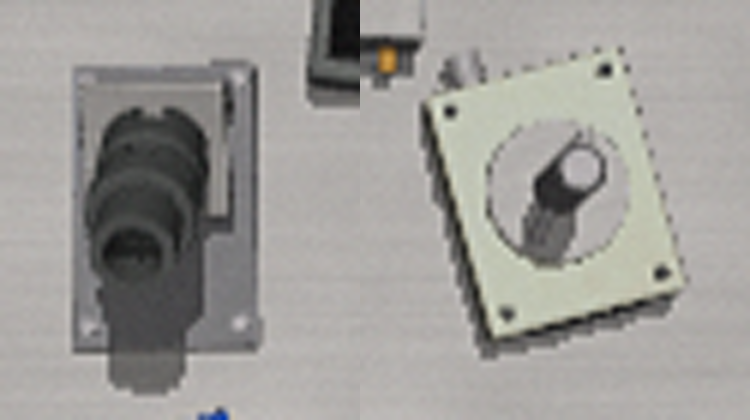

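View pics/sc.png

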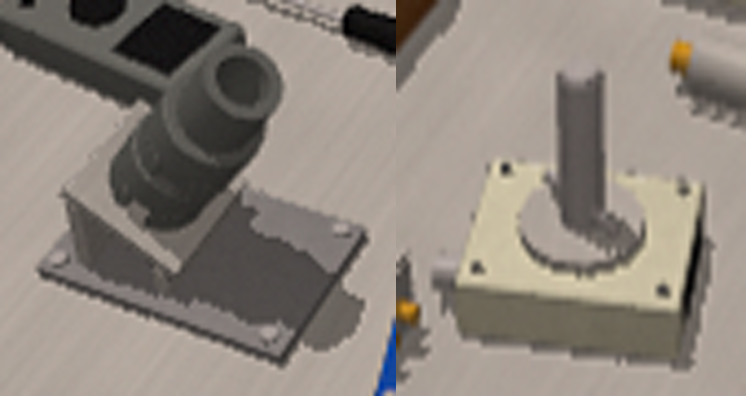

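Top crop: the hub end's centre is at full-image (262.0,196.7), the shaft top at (391.7,183.3). Side crop: hub end (265.2,228.2), shaft top (321.8,147.3). I'll triangulate these.

Run:
```python
from h import *
np.set_printoptions(precision=4,suppress=True)
T=grab("top");S=grab("side")
h,e=tri([ray(T,262,196.7),ray(S,265.2,228.2)]);print("hub",h,e)
s,e=tri([ray(T,391.7,183.3),ray(S,321.8,147.3)]);print("shaft",s,e, onz(T,391.7,183.3,.141))
def T2(x,y,ox,oy):return x/6+ox,y/6+oy
# foot corners (top face ~8mm)
F=[onz(T,*T2(x,y,240,155),.008)[:2] for x,y in((74,65),(258,62),(258,350),(74,352))]
print("foot",F,np.mean(F,0),[np.linalg.norm(F[i]-F[i-1]) for i in range(4)])
d=F[0]-F[3]+F[1]-F[2];yr=np.arctan2(d[1],d[0]);print("rack yaw deg",np.degrees(yr))
o=np.mean(F,0)-.01*np.array([np.cos(yr),np.sin(yr)])
seat=np.r_[o+.035*np.array([np.cos(yr),np.sin(yr)]),.055]
ax=np.array([-np.sin(np.pi/6)*np.cos(yr),-np.sin(np.pi/6)*np.sin(yr),np.cos(np.pi/6)])
print("seat",seat,"hub exp",seat+.132*ax,"yaw axis from hub->seat",seat-h)
c=[onz(T,*T2(x-360,y,355,155),.037)[:2] for x,y in((426,100),(619,49),(687,288),(497,338))]
print("drive",np.mean(c,0),[np.linalg.norm(c[i]-c[i-1]) for i in range(4)],"yaw",np.degrees(np.arctan2(*(c[0]-c[3]+c[1]-c[2])[::-1])))
q=[onz(T,*T2(x-360,y,355,155),.045)[:2] for x,y in((558,118),(560,264),(487,192),(631,192))];print("flange",np.mean(q,0))
```

```text
hub [0.5594 0.2104 0.1618] [np.float64(0.0004994769285816345), np.float64(0.0004994769285813695)]
shaft [ 0.6083 -0.2167  0.1324] [np.float64(0.00038540923865941094), np.float64(0.0003854092386595495)] [ 0.6068 -0.2157  0.141 ]
foot [array([0.6873, 0.2657]), array([0.6892, 0.1553]), array([0.5161, 0.1539]), array([0.5148, 0.2634])] [0.6018 0.2096] [np.float64(0.17254017757189044), np.float64(0.11041247760275674), np.float64(0.17311111074459273), np.float64(0.10946162739886107)]
rack yaw deg 0.593294377822781
seat [0.6268 0.2098 0.055 ] hub exp [0.5608 0.2091 0.1693] yaw axis from hub->seat [ 0.0675 -0.0006 -0.1068]
drive [ 0.6065 -0.217 ] [np.float64(0.14613108831883034), np.float64(0.11790484743029857), np.float64(0.1463983856334967), np.float64(0.11520244373063698)] yaw 15.542853380163502
flange [ 0.6066 -0.217 ]
```

```bash
python3 -m handwheel '[[20,-20,-20,0,1],[48,-48,-40,0,1],[76,-76,-60,0,1],[104,-104,-75,0,1],[132,-132,-75,0,1],[160,-160,-75,0,1],[188,-188,-75,0,1],[216,-216,-75,0,1],[244,-244,-75,0,1],[272,-272,-75,0,1]]' 25; python3 -m handwheel '[[28,-28,0,0,1],[56,-56,0,0,1],[84,-84,0,0,1],[112,-112,0,0.05,1],[140,-140,0,0.1,1],[168,-168,0,0.15,1],[196,-196,0,0.2,1],[224,-224,0,0.266,1],[224,-224,0,0.266,1],[224,-224,0,0.266,1]]'
python3 - <<'E'
from h import *
f=grab("wrist","w1.png");s=robot.state();np.set_printoptions(precision=4,suppress=True)
print(s["t"],s["tool_pos"],s["eef_rot"],ray(f,320,200), proj(f,(.56,.21,.169)),proj(f,(.626,.21,.055)))
E
```

```text
t: 1.08
tool_pos: [0.3358, -0.1949, 0.2996]
eef_rot: [[0.965, 0.262, 0.001], [0.262, -0.965, -0.001], [0.001, 0.001, -1.0]]
wrist_force: [0.9, -0.6, -0.3]
grip_width: 0.094
gripper_force: 0.0
t: 1.92
tool_pos: [0.4929, 0.0797, 0.2984]
eef_rot: [[1.0, 0.004, -0.002], [0.004, -1.0, -0.001], [-0.002, 0.001, -1.0]]
wrist_force: [-0.0, 0.2, 0.2]
grip_width: 0.0935
gripper_force: 0.0
1.9667 [0.4926 0.0784 0.2989] [[ 1.      0.0018 -0.0015]
 [ 0.0018 -1.     -0.0008]
 [-0.0015  0.0008 -1.    ]] (array([0.5601, 0.0796, 0.4579]), array([-0.2442,  0.0047, -0.9697])) [174.4313 119.9794] [211.9511  62.8115]
```

View pics/w1.png

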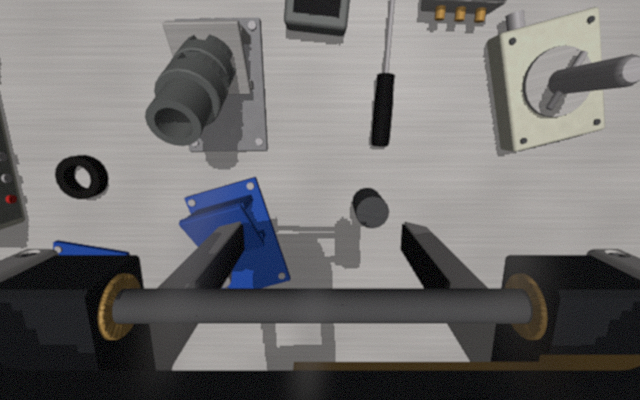

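The hub end is at (174,120) in the wrist image, where the triangulated point projects. The pin shows on the flange from about (545,110) to (585,60). I'll go to the grasp pose.

```bash
python3 -m handwheel '[[15,-26,0,0,1],[30,-52,0,0,1],[45,-79,0,0,1],[60,-105,0,0,1],[75,-131,0,0,1],[75,-131,30,0,1],[75,-131,60,0,1],[75,-131,60,0,1],[75,-131,60,0,1],[75,-131,60,0,1]]'
python3 - <<'E'
from h import *
f=grab("wrist","w2.png");s=robot.state();np.set_printoptions(precision=4,suppress=True)
print(s["t"],s["tool_pos"],s["eef_rot"][1],proj(f,(.56,.21,.169)),proj(f,(.626,.21,.055)))
E
```

```text
t: 2.8
tool_pos: [0.5684, 0.2079, 0.2417]
eef_rot: [[1.0, -0.002, 0.003], [-0.002, -1.0, 0.0], [0.003, -0.0, -1.0]]
wrist_force: [-1.0, -0.2, 0.1]
grip_width: 0.0941
gripper_force: 0.0
2.85 [0.5688 0.2082 0.2428] [-0.0018 -1.      0.001 ] [318.674  222.0835] [319.4671 130.4792]
```

View pics/w2.png

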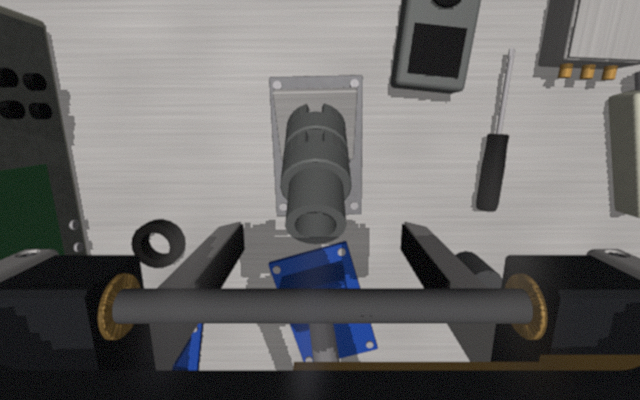

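The hub end is now at (315.5,224), which puts it at y≈0.212, about 3.5 mm to the left of the tool. I'll descend and grip.

```bash
python3 -m handwheel '[[0,-3.5,20,0,1],[0,-3.5,40,0,1],[0,-3.5,60,0,1],[0,-3.5,75,0,1],[0,-3.5,85,0,1],[0,-3.5,90,0,1],[0,-3.5,90,0,1],[0,-3.5,90,0,0.6],[0,-3.5,90,0,0.4],[0,-3.5,90,0,0.3]]' 25; python3 -m handwheel '[[0,0,0,0,0.3],[0,0,0,0,0.3],[0,0,0,0,0.3],[0,0,0,0,0.3],[0,0,0,0,0.3],[0,0,0,0,0.3],[0,0,0,0,0.3],[0,0,0,0,0.3],[0,0,0,0,0.3],[0,0,0,0,0.3]]' 25
```

```text
t: 3.68
tool_pos: [0.5686, 0.2128, 0.1511]
eef_rot: [[1.0, -0.0, 0.003], [-0.0, -1.0, 0.001], [0.003, -0.001, -1.0]]
wrist_force: [0.1, -0.7, 0.5]
grip_width: 0.0776
gripper_force: 0.0
t: 4.52
tool_pos: [0.5678, 0.2129, 0.1495]
eef_rot: [[1.0, -0.0, 0.0], [-0.0, -1.0, 0.0], [0.0, -0.0, -1.0]]
wrist_force: [-0.3, 1.1, 0.3]
grip_width: 0.0481
gripper_force: 24.9
```

```bash
python3 -m handwheel '[[-1.5,0,-2.6,0,0.3],[-3,0,-5.2,0,0.3],[-5,0,-8.7,0,0.3],[-7,0,-12.1,0,0.3],[-9,0,-15.6,0,0.3],[-11,0,-19.1,0,0.3],[-13,0,-22.5,0,0.3],[-15,0,-26,0,0.3],[-17,0,-29.4,0,0.3],[-17,0,-29.4,0,0.3]]'
python3 - <<'E'
from h import *
grab("wrist","w3.png");a=cv2.imread("pics/w3.png");f=grab("side","s3.png")
b=cv2.imread("pics/s3.png")
cv2.imwrite("pics/c3.png",np.hstack([a[60:360,170:470],cv2.resize(b[190:290,200:320],None,fx=3,fy=3,interpolation=2)]))
s=robot.state();print(s["tool_pos"],s["wrist_force"],s["ft_torque"])
E
```

```text
t: 5.35
tool_pos: [0.5507, 0.2128, 0.18]
eef_rot: [[1.0, -0.0, 0.001], [-0.0, -1.0, 0.0], [0.001, -0.0, -1.0]]
wrist_force: [0.5, 0.3, -1.3]
grip_width: 0.0478
gripper_force: 24.9
[0.5508903  0.21276127 0.17925591] [ 0.79835243 -0.31043333 -0.75611351] [ 0.07696361 -0.09058324  0.00255132]
```

View pics/c3.png

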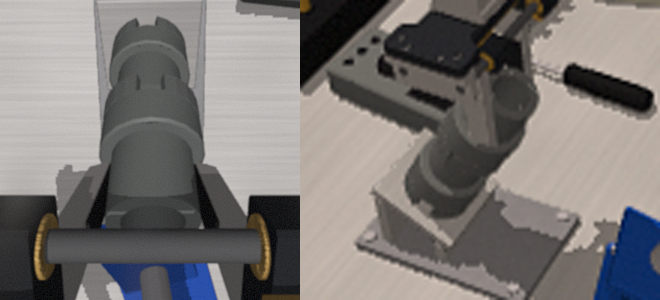

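The upper one is 34 mm out along the axis and the lower is still seated, with low forces. I'll continue.

```bash
python3 -m handwheel '[[-2,0,-3.5,0,0.3],[-4,0,-7,0,0.3],[-6.5,0,-11.3,0,0.3],[-9,0,-15.6,0,0.3],[-12,0,-20.8,0,0.3],[-17,0,-29.4,0,0.3],[-22,0,-38,0,0.3],[-27,0,-47,0,0.3],[-32,0,-65,0,0.3],[-32,0,-90,0,0.3]]'; python3 -m handwheel '[[0,0,-25,0,0.3],[0,0,-45,0,0.3],[0,0,-45,0,0.3],[0,0,-45,0,0.3],[0,0,-45,0,0.3],[0,0,-45,0,0.3],[0,0,-45,0,0.3],[0,0,-45,0,0.3],[0,0,-45,0,0.3],[0,0,-45,0,0.3]]'
python3 - <<'E'
from h import *
grab("wrist","w4.png");a=cv2.imread("pics/w4.png");f=grab("side","s4.png")
b=cv2.imread("pics/s4.png")
cv2.imwrite("pics/c4.png",np.hstack([a[60:360,170:470],cv2.resize(b[130:290,200:360],(300,300),interpolation=2)]))
s=robot.state();print(s["t"],s["tool_pos"],s["wrist_force"],s["ft_torque"])
E
```

```text
t: 6.28
tool_pos: [0.5168, 0.2125, 0.2684]
eef_rot: [[1.0, 0.0, -0.004], [0.0, -1.0, -0.001], [-0.004, 0.001, -1.0]]
wrist_force: [0.3, 0.4, -2.2]
grip_width: 0.0479
gripper_force: 24.9
t: 7.12
tool_pos: [0.5187, 0.2126, 0.3133]
eef_rot: [[1.0, -0.0, -0.001], [-0.0, -1.0, -0.0], [-0.001, 0.0, -1.0]]
wrist_force: [1.0, 0.1, -2.2]
grip_width: 0.0478
gripper_force: 24.9
7.2167 [0.51877918 0.2126597  0.31365424] [ 0.38026175 -1.11962938 -1.26114197] [ 0.01742186  0.02497245 -0.01923524]
```

View pics/c4.png

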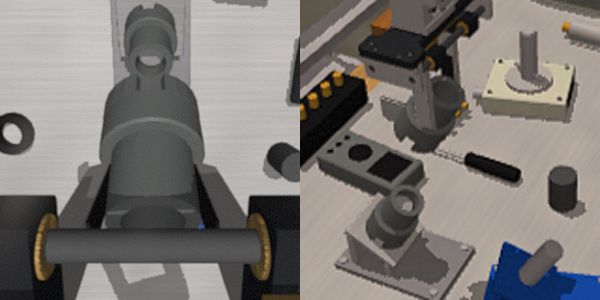

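Upper coupling is free and still at the 30° tilt; the lower one is seated. I can right it against the shaft later. I'll move part way and look at the drive.

```bash
python3 -m handwheel '[[-2,25,0,0,0.3],[-4,60,0,0,0.3],[-8,98,0,0,0.3],[-12,136,0,0,0.3],[-16,174,0,0,0.3],[-19,212,0,0,0.3],[-19,250,0,0,0.3],[-19,285,0,0,0.3],[-19,310,0,0,0.3],[-19,323,0,0,0.3]]'
python3 - <<'E'
from h import *
np.set_printoptions(precision=4,suppress=True)
f=grab("wrist","w5.png");a=cv2.imread("pics/w5.png")
s=robot.state();print(s["t"],s["tool_pos"],s["eef_rot"][0],s["dq"],s["gripper_force"],s["qpos"])
p=proj(f,(.6066,-.2166,.141));q=proj(f,(.6066,-.2166,.045));print(p,q)
x0=int(max(0,q[0]-80));y0=int(max(0,q[1]-80));print(x0,y0)
cv2.imwrite("pics/c5.png",cv2.resize(a[y0:y0+150,x0:x0+200],None,fx=4,fy=4,interpolation=2))
E
```

```text
t: 8.05
tool_pos: [0.4994, -0.1134, 0.3138]
eef_rot: [[1.0, -0.004, -0.0], [-0.004, -1.0, -0.001], [-0.0, 0.001, -1.0]]
wrist_force: [0.0, 0.3, -1.8]
grip_width: 0.0478
gripper_force: 24.9
8.1 [ 0.4995 -0.1142  0.3136] [ 1.     -0.0051 -0.0005] [ 0.0629 -0.0104  0.0151  0.0373  0.0125  0.065 ] 24.881732725189067 [-0.3341  0.0029  1.2835 -0.0021  1.855   1.2412]
[425.0524  78.7141] [401.3265  88.4251]
321 8
```

View pics/c5.png

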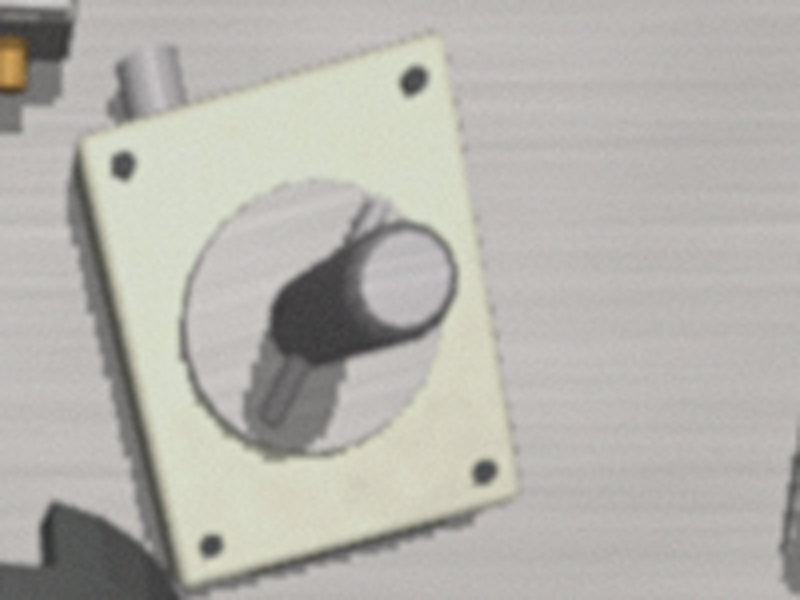

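The pin points about −26° from world x. In the wrist crop the shaft top is at full-image (422.8,77.3), so the shaft is at about (0.608, −0.215). I'll place the tilted skirt over the shaft tip, 30 mm short in x, and lower partway.

```bash
python3 -m handwheel '[[15,20,0,0,0.3],[35,45,0,0,0.3],[55,70,0,0,0.3],[70,90,0,0,0.3],[78,100.5,0,0,0.3],[78,100.5,0,0,0.3],[78,100.5,30,0,0.3],[78,100.5,60,0,0.3],[78,100.5,80,0,0.3],[78,100.5,80,0,0.3]]'
python3 - <<'E'
from h import *
np.set_printoptions(precision=4,suppress=True)
for n in("wrist","side"): grab(n,n+"6.png")
a=cv2.imread("pics/wrist6.png");b=cv2.imread("pics/side6.png")
cv2.imwrite("pics/c6.png",np.hstack([a[60:360,170:470],cv2.resize(b[90:210,265:385],(300,300),interpolation=2)]))
s=robot.state();print(s["t"],s["tool_pos"],s["wrist_force"],s["ft_torque"])
E
```

```text
t: 8.93
tool_pos: [0.5754, -0.2077, 0.2279]
eef_rot: [[1.0, 0.002, -0.01], [0.002, -1.0, 0.006], [-0.01, -0.006, -1.0]]
wrist_force: [0.0, 0.2, -3.4]
grip_width: 0.0476
gripper_force: 24.9
9.0333 [ 0.5775 -0.2091  0.2339] [-0.15    0.5182 -2.0811] [-0.0262  0.0774  0.023 ]
```

```bash
python3 -m handwheel '[[0,0,0,0,0.3],[0,0,0,0,0.3],[0,0,0,0,0.3],[0,0,0,0,0.3],[0,0,0,0,0.3],[0,0,0,0,0.3],[0,0,0,0,0.3],[0,0,0,0,0.3],[0,0,0,0,0.3],[0,0,0,0,0.3]]'
```

```text
t: 9.87
tool_pos: [0.5777, -0.2109, 0.2338]
eef_rot: [[1.0, -0.0, -0.0], [-0.0, -1.0, -0.0], [-0.0, 0.0, -1.0]]
wrist_force: [0.4, 0.6, -2.6]
grip_width: 0.0477
gripper_force: 24.9
```

```bash
python3 -m handwheel '[[0,4,0,0,0.3],[0,4,0,0,0.3],[0,4,10,0,0.3],[0,4,20,0,0.3],[0,4,28,0,0.3],[0,4,36,0,0.3],[0,4,44,0,0.3],[0,4,50,0,0.3],[0,4,53,0,0.3],[0,4,53,0,0.3]]' 14;  python3 - <<'E'
from h import *
for n in("wrist","side"): grab(n,n+"6.png")
a=cv2.imread("pics/wrist6.png");b=cv2.imread("pics/side6.png")
cv2.imwrite("pics/c6.png",np.hstack([a[60:360,170:470],cv2.resize(b[90:210,265:385],(300,300),interpolation=2)]))
print(robot.state()["wrist_force"],robot.state()["tool_pos"])
E
```

```text
t: 10.7
tool_pos: [0.5773, -0.2146, 0.1796]
eef_rot: [[1.0, -0.0, -0.002], [-0.0, -1.0, 0.001], [-0.002, -0.001, -1.0]]
wrist_force: [-1.3, -0.0, -0.8]
grip_width: 0.0479
gripper_force: 13.9
[-0.81672722 -0.15224971 -1.56958368] [ 0.57784463 -0.21488889  0.18109445]
```

No contact yet, so the skirt is around the shaft tip. I'll right it by moving +x so the shaft pushes the foot back.

```bash
python3 -m handwheel '[[2,0,0,0,0.3],[5,0,0,0,0.3],[8,0,0,0,0.3],[11,0,0,0,0.3],[14,0,0,0,0.3],[17,0,0,0,0.3],[20,0,0,0,0.3],[22,0,0,0,0.3],[22,0,0,0,0.3],[22,0,0,0,0.3]]' 12
```

```text
t: 11.63
tool_pos: [0.6, -0.2147, 0.1807]
eef_rot: [[1.0, 0.0, 0.0], [0.0, -1.0, 0.0], [0.0, -0.0, -1.0]]
wrist_force: [-0.6, 0.3, -0.8]
grip_width: 0.0479
gripper_force: 12.0
```

```bash
python3 -m handwheel '[[2,0,0,0,0.3],[4,0,0,0,0.3],[6,0,0,0,0.3],[8,0,0,0,0.3],[10,0,0,0,0.3],[12,0,0,0,0.3],[14,0,0,0,0.3],[15,0,0,0,0.3],[15,0,0,0,0.3],[15,0,0,0,0.3]]' 12
```

```text
t: 12.47
tool_pos: [0.6147, -0.2147, 0.1806]
eef_rot: [[1.0, -0.0, -0.001], [-0.0, -1.0, 0.0], [-0.001, -0.0, -1.0]]
wrist_force: [-3.1, 1.2, -3.2]
grip_width: 0.0478
gripper_force: 12.0
```

```bash
python3 -m handwheel '[[1,0,0,0,0.3],[2,0,0,0,0.3],[3,0,0,0,0.3],[4,0,0,0,0.3],[4.5,0,0,0,0.3],[4.5,0,0,0,0.3],[4.5,0,0,0,0.3],[4.5,0,0,0,0.3],[4.5,0,0,0,0.3],[4.5,0,0,0,0.3]]' 12
python3 - <<'E'
from h import *
for n in("wrist","side"): grab(n,n+"7.png")
a=cv2.imread("pics/wrist7.png");b=cv2.imread("pics/side7.png");c=cv2.imread("pics/side6.png")
r=lambda i:cv2.resize(i[90:210,265:385],(250,250),interpolation=2)
cv2.imwrite("pics/c7.png",np.hstack([cv2.resize(a[60:360,170:470],(250,250)),r(b),r(c)]))
print(robot.state()["wrist_force"],robot.state()["tool_pos"])
E
```

```text
t: 13.3
tool_pos: [0.6192, -0.2148, 0.1809]
eef_rot: [[1.0, -0.0, 0.0], [-0.0, -1.0, -0.0], [0.0, 0.0, -1.0]]
wrist_force: [-4.0, 1.7, -4.3]
grip_width: 0.0477
gripper_force: 12.0
[-3.75415527  1.91261507 -4.12978414] [ 0.61922014 -0.2147917   0.18090037]
```

View pics/c7.png

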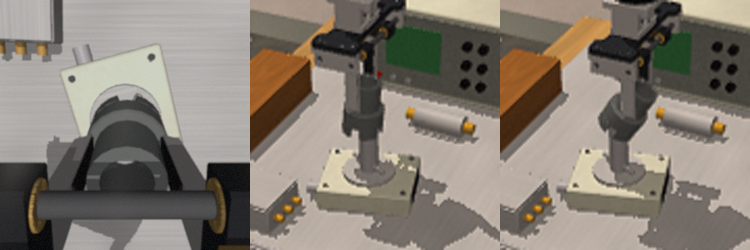

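The middle panel shows the coupling now nearly upright on the shaft tip (right panel is before, tilted). I'll centre it and lower gently.

```bash
python3 -m handwheel '[[-3,-0.5,0,0,0.3],[-7,-1.3,0,0,0.3],[-11,-1.3,0,0,0.3],[-11,-1.3,0,0,0.3],[-11,-1.3,3,0,0.3],[-11,-1.3,6,0,0.3],[-11,-1.3,8,0,0.3],[-11,-1.3,8,0,0.3],[-11,-1.3,8,0,0.3],[-11,-1.3,8,0,0.3]]' 12; python3 -m handwheel '[[0,0,1.5,0,0.3],[0,0,3,0,0.3],[0,0,4.5,0,0.3],[0,0,6,0,0.3],[0,0,7.5,0,0.3],[0,0,9,0,0.3],[0,0,10,0,0.3],[0,0,10,0,0.3],[0,0,10,0,0.3],[0,0,10,0,0.3]]' 12
```

```text
t: 14.23
tool_pos: [0.6083, -0.2136, 0.1727]
eef_rot: [[1.0, -0.0, -0.0], [-0.0, -1.0, -0.0], [-0.0, 0.0, -1.0]]
wrist_force: [0.0, 0.5, -1.3]
grip_width: 0.0481
gripper_force: 12.0
t: 15.07
tool_pos: [0.6082, -0.2136, 0.163]
eef_rot: [[1.0, -0.0, 0.0], [-0.0, -1.0, -0.0], [0.0, 0.0, -1.0]]
wrist_force: [-0.1, -0.2, -2.4]
grip_width: 0.0482
gripper_force: 12.0
```

```bash
python3 -m handwheel '[[0,0,1.5,0,0.3],[0,0,3,0,0.3],[0,0,4.5,0,0.3],[0,0,6,0,0.3],[0,0,7.5,0,0.3],[0,0,9,0,0.3],[0,0,10,0,0.3],[0,0,10,0,0.3],[0,0,10,0,0.3],[0,0,10,0,0.3]]' 12
```

```text
t: 15.9
tool_pos: [0.61, -0.2134, 0.1538]
eef_rot: [[1.0, 0.0, 0.005], [0.0, -1.0, -0.001], [0.005, 0.001, -1.0]]
wrist_force: [5.3, 0.7, 1.8]
grip_width: 0.048
gripper_force: 12.0
```

```bash
python3 -m handwheel '[[1,0,0,0,0.3],[2,0,0,0,0.3],[2,0,0,0,0.3],[2,0,0,0,0.3],[2,0,0,0,0.3],[2,0,0,0,0.3],[2,0,0,0,0.3],[2,0,0,0,0.3],[2,0,0,0,0.3],[2,0,0,0,0.3]]' 8; python3 -c "
from station import robot
s=robot.state();print(s['ft_torque'],s['wrist_force'])"
```

```text
t: 16.73
tool_pos: [0.6102, -0.2135, 0.1527]
eef_rot: [[1.0, -0.0, -0.0], [-0.0, -1.0, 0.0], [-0.0, -0.0, -1.0]]
wrist_force: [4.8, 1.1, -0.3]
grip_width: 0.0475
gripper_force: 8.0
[ 0.25019289 -0.83428467  0.02642609] [ 4.7945514   1.12595817 -0.32392789]
```

```bash
python3 -m handwheel '[[1,0,0,0,0.3],[1.5,0,0,0,0.3],[1.5,-0.3,1,0,0.3],[1.5,-0.3,2,0,0.3],[1.5,-0.3,3,0,0.3],[1.5,-0.3,4,0,0.3],[1.5,-0.3,5,0,0.3],[1.5,-0.3,6,0,0.3],[1.5,-0.3,6,0,0.3],[1.5,-0.3,6,0,0.3]]' 8
```

```text
t: 17.57
tool_pos: [0.6115, -0.2133, 0.1466]
eef_rot: [[1.0, -0.0, -0.001], [-0.0, -1.0, 0.0], [-0.001, -0.0, -1.0]]
wrist_force: [-0.4, 0.7, -0.8]
grip_width: 0.0475
gripper_force: 8.0
```

```bash
python3 -m handwheel '[[0,0,2,0,0.3],[0,0,4,0,0.3],[0,0,6,0,0.3],[0,0,8,0,0.3],[0,0,10,0,0.3],[0,0,12,0,0.3],[0,0,14,0,0.3],[0,0,16,0,0.3],[0,0,16,0,0.3],[0,0,16,0,0.3]]' 8
```

```text
t: 18.4
tool_pos: [0.6125, -0.2132, 0.131]
eef_rot: [[1.0, -0.0, 0.002], [-0.0, -1.0, -0.0], [0.002, 0.0, -1.0]]
wrist_force: [4.6, 0.8, -2.0]
grip_width: 0.0481
gripper_force: 8.0
```

```bash
python3 -m handwheel '[[1,0,0,0,0.3],[1.5,0,0,0,0.3],[1.5,0,1,0,0.3],[1.5,0,2,0,0.3],[1.5,0,3,0,0.3],[1.5,0,4,0,0.3],[1.5,0,5,0,0.3],[1.5,0,5,0,0.3],[1.5,0,5,0,0.3],[1.5,0,5,0,0.3]]' 8
```

```text
t: 19.23
tool_pos: [0.6131, -0.2133, 0.1268]
eef_rot: [[1.0, -0.0, 0.0], [-0.0, -1.0, -0.0], [0.0, 0.0, -1.0]]
wrist_force: [-1.1, 1.4, 5.4]
grip_width: 0.0481
gripper_force: 8.0
```

It's on the pin (z force up, foot about 59 mm above the table, as expected). Now I'll turn it with light pressure.

```bash
python3 -m handwheel '[[0,0,0.8,0,0.3],[0,0,0.8,-0.05,0.3],[0,0,0.8,-0.1,0.3],[0,0,0.8,-0.15,0.3],[0,0,0.8,-0.2,0.3],[0,0,0.8,-0.25,0.3],[0,0,0.8,-0.3,0.3],[0,0,0.8,-0.35,0.3],[0,0,0.8,-0.4,0.3],[0,0,0.8,-0.4,0.3]]' 10; python3 -c "
from station import robot
s=robot.state();print(s['ft_torque'],s['wrist_force'],s['tool_pos'])"
```

```text
t: 20.07
tool_pos: [0.6132, -0.2117, 0.1255]
eef_rot: [[0.92, 0.391, 0.0], [0.391, -0.92, 0.003], [0.001, -0.003, -1.0]]
wrist_force: [-0.6, 4.2, 4.9]
grip_width: 0.0478
gripper_force: 10.0
[ 1.0470476   0.43195973 -0.10124972] [-0.62373275  4.21306364  4.92210316] [ 0.61323377 -0.21167691  0.12553256]
```

```bash
python3 -m handwheel '[[0,-1,0,0,0.3],[0,-2,0,0,0.3],[0,-2,0.3,-0.05,0.3],[0,-2.4,0.3,-0.1,0.3],[0,-2.6,0.3,-0.15,0.3],[0,-2.8,0.3,-0.2,0.3],[0,-3,0.3,-0.25,0.3],[0,-3.2,0.3,-0.3,0.3],[0,-3.4,0.3,-0.35,0.3],[0,-3.5,0.3,-0.35,0.3]]' 10; python3 -c "
from station import robot
s=robot.state();print(s['ft_torque'],s['wrist_force'],s['tool_pos'])"
```

```text
t: 20.9
tool_pos: [0.6121, -0.2098, 0.125]
eef_rot: [[0.731, 0.682, 0.001], [0.682, -0.731, 0.0], [0.001, 0.0, -1.0]]
wrist_force: [0.4, 2.3, 5.9]
grip_width: 0.0481
gripper_force: 10.0
[ 0.59650079  0.17424565 -0.02938159] [0.40998924 2.33993866 5.9432699 ] [ 0.61205637 -0.20979452  0.12504292]
```

```bash
python3 -m handwheel '[[0,-0.6,0,0,0.3],[0,-0.8,0.2,-0.05,0.3],[0,-1,0.2,-0.1,0.3],[-0.1,-1.3,0.2,-0.15,0.3],[-0.1,-1.5,0.2,-0.2,0.3],[-0.2,-1.7,0.2,-0.25,0.3],[-0.2,-1.9,0.2,-0.3,0.3],[-0.3,-2.2,0.2,-0.35,0.3],[-0.4,-2.4,0.2,-0.4,0.3],[-0.4,-2.4,0.2,-0.4,0.3]]' 10; python3 -c "
from station import robot
s=robot.state();print(s['ft_torque'],s['wrist_force'],s['tool_pos'])"
```

```text
t: 21.73
tool_pos: [0.6103, -0.2085, 0.1238]
eef_rot: [[0.409, 0.913, 0.001], [0.913, -0.409, -0.0], [0.0, 0.001, -1.0]]
wrist_force: [2.8, 1.8, 0.8]
grip_width: 0.048
gripper_force: 10.0
[ 0.24084749 -0.43424806 -0.05349012] [2.83841769 1.76296652 0.76433884] [ 0.6102939  -0.20854787  0.12375852]
```

```bash
python3 -m handwheel '[[0.4,-0.2,0.5,0,0.3],[0.8,-0.4,1,0,0.3],[0.8,-0.4,1.5,0,0.3],[0.8,-0.4,2,0,0.3],[0.8,-0.4,2.5,0,0.3],[0.8,-0.4,3,0,0.3],[0.8,-0.4,3,0,0.3],[0.8,-0.4,3,0,0.3],[0.8,-0.4,3,0,0.3],[0.8,-0.4,3,0,0.3]]' 10; python3 -c "
from station import robot
s=robot.state();print(s['ft_torque'],s['wrist_force'],s['tool_pos'])"
```

```text
t: 22.57
tool_pos: [0.6102, -0.2083, 0.1227]
eef_rot: [[0.409, 0.912, 0.002], [0.912, -0.409, -0.002], [-0.001, 0.002, -1.0]]
wrist_force: [1.4, -0.3, 5.8]
grip_width: 0.0481
gripper_force: 10.0
[-0.20959236 -0.22442493 -0.01512801] [ 1.35775942 -0.32567586  5.77524948] [ 0.61019194 -0.20833376  0.12274793]
```

```bash
python3 -m handwheel '[[0,-0.2,0,-0.04,0.3],[-0.1,-0.4,0,-0.08,0.3],[-0.2,-0.6,0,-0.12,0.3],[-0.3,-0.8,0,-0.16,0.3],[-0.4,-1,0,-0.2,0.3],[-0.5,-1.2,0,-0.24,0.3],[-0.6,-1.4,0,-0.28,0.3],[-0.7,-1.6,0,-0.32,0.3],[-0.8,-1.8,0,-0.36,0.3],[-0.8,-1.8,0,-0.36,0.3]]' 10; python3 -c "
from station import robot
s=robot.state();print(s['ft_torque'],s['wrist_force'],s['tool_pos'],s['qpos'])"
```

```text
t: 23.4
tool_pos: [0.6077, -0.2072, 0.1216]
eef_rot: [[0.061, 0.998, -0.0], [0.998, -0.061, 0.001], [0.001, -0.0, -1.0]]
wrist_force: [1.0, 1.5, 3.5]
grip_width: 0.048
gripper_force: 10.0
[ 0.3129388  -0.26295832 -0.18069621] [0.9729064  1.48241098 3.52475071] [ 0.60769499 -0.20721978  0.12162609] [-4.17306540e-01  3.29483026e-01  1.28854892e+00  7.89530023e-04
  1.52426117e+00 -3.56130537e-01]
```

```bash
python3 -m handwheel '[[0,0,0,0.03,0.3],[0,0,0,0.06,0.3],[0,0,0.5,0.06,0.3],[0,0,1,0.06,0.3],[0,0,1.5,0.06,0.3],[0,0,2,0.06,0.3],[0,0,2.5,0.06,0.3],[0,0,3,0.06,0.3],[0,0,3,0.06,0.3],[0,0,3,0.06,0.3]]' 10; python3 -c "
from station import robot
s=robot.state();print(s['ft_torque'],s['wrist_force'],s['tool_pos'])"
```

```text
t: 24.23
tool_pos: [0.6082, -0.2073, 0.1193]
eef_rot: [[0.121, 0.993, 0.001], [0.993, -0.121, 0.0], [0.001, 0.001, -1.0]]
wrist_force: [0.5, 3.7, 5.4]
grip_width: 0.0483
gripper_force: 10.0
[ 0.59857843 -0.19117623 -0.21369505] [0.48029232 3.69528631 5.37988611] [ 0.60821416 -0.20727804  0.1193196 ]
```

```bash
cat > prof.py <<'E'
from h import *
f=grab("side");g=cv2.cvtColor(np.asarray(f["pixels"]),cv2.COLOR_RGB2GRAY).astype(float)
c=np.array([.608,-.2135]);cam=ray(f,320,200)[0][:2];a=np.arctan2(*(cam-c)[::-1])
for r in(-60,-40,-20,0,20,40,60):
    t=a+np.radians(r);p=c+.0315*np.array([np.cos(t),np.sin(t)])
    row=[]
    for z in range(105,36,-3):
        u,v=proj(f,(*p,z/1000));row.append(int(cv2.getRectSubPix(g.astype(np.float32),(1,1),(u,v))[0,0]))
    print(r,row)
print(list(range(105,36,-3)))
E
python3 prof.py
```

```text
-60 [60, 59, 55, 49, 44, 42, 41, 42, 44, 43, 44, 45, 48, 49, 51, 57, 73, 95, 107, 111, 111, 111, 110]
-40 [63, 69, 67, 60, 56, 55, 54, 54, 54, 56, 58, 74, 93, 108, 109, 112, 113, 112, 112, 111, 111, 112, 113]
-20 [61, 68, 67, 62, 58, 58, 57, 58, 59, 58, 58, 59, 58, 57, 55, 57, 67, 85, 108, 111, 110, 111, 110]
0 [63, 67, 71, 64, 60, 59, 59, 60, 60, 59, 59, 59, 60, 60, 59, 58, 68, 90, 114, 111, 111, 112, 112]
20 [61, 68, 68, 63, 57, 56, 58, 58, 58, 59, 58, 57, 57, 57, 57, 59, 67, 86, 107, 112, 111, 111, 107]
40 [95, 81, 70, 60, 54, 54, 54, 53, 53, 53, 58, 75, 96, 112, 112, 111, 109, 107, 100, 102, 108, 113, 112]
60 [86, 81, 69, 60, 56, 55, 55, 54, 50, 49, 52, 57, 58, 56, 54, 56, 69, 89, 108, 115, 114, 114, 114]
[105, 102, 99, 96, 93, 90, 87, 84, 81, 78, 75, 72, 69, 66, 63, 60, 57, 54, 51, 48, 45, 42, 39]
```

```bash
cat > gap.py <<'E'
from h import *
import sys
z0=float(sys.argv[1])if len(sys.argv)>1 else .064
for n in("side",):
    f=grab(n);g=cv2.cvtColor(np.asarray(f["pixels"]),cv2.COLOR_RGB2GRAY).astype(np.float32)
    c=np.array([.608,-.2135])
    print([(d,int(np.mean([cv2.getRectSubPix(g,(1,1),tuple(map(float,proj(f,(*(c+.0315*np.array([np.cos(np.radians(d)),np.sin(np.radians(d))])),z)))))[0,0] for z in(z0,z0-.002,z0+.002)]))) for d in range(46,190,4)])
E
python3 gap.py; python3 -c "
from h import *
f=grab('side');c=np.array([.608,-.2135])
print(robot.state()['t'])"
```

```text
[(46, 51), (50, 42), (54, 47), (58, 53), (62, 60), (66, 73), (70, 87), (74, 102), (78, 115), (82, 107), (86, 95), (90, 68), (94, 55), (98, 57), (102, 58), (106, 59), (110, 59), (114, 59), (118, 59), (122, 59), (126, 59), (130, 58), (134, 56), (138, 57), (142, 65), (146, 89), (150, 104), (154, 113), (158, 103), (162, 83), (166, 69), (170, 59), (174, 53), (178, 59), (182, 67), (186, 77)]
24.3833
```

The gap points to about 71° and the pin to about 64°, so the gap sits at the pin's edge. I'll turn back about 7° under light pressure.

```bash
python3 -m handwheel '[[0.8,0,0,0.02,0.3],[0.8,0,0,0.04,0.3],[0.8,0.2,0,0.06,0.3],[0.8,0.3,0,0.08,0.3],[0.8,0.4,0,0.1,0.3],[0.8,0.5,0.5,0.12,0.3],[0.8,0.5,1,0.12,0.3],[0.8,0.5,1.5,0.12,0.3],[0.8,0.5,2,0.12,0.3],[0.8,0.5,2,0.12,0.3]]' 12; python3 -c "
from station import robot
s=robot.state();print(s['ft_torque'],s['wrist_force'],s['tool_pos'])"; python3 prof.py; python3 gap.py
```

```text
t: 25.22
tool_pos: [0.6087, -0.207, 0.1168]
eef_rot: [[0.239, 0.971, 0.001], [0.971, -0.239, -0.0], [-0.0, 0.001, -1.0]]
wrist_force: [4.7, 2.9, 0.1]
grip_width: 0.0487
gripper_force: 12.0
[ 0.48261929 -0.64804325  0.00733827] [4.65515264 2.92682026 0.0864155 ] [ 0.60868613 -0.20696166  0.11679222]
-60 [60, 59, 56, 51, 46, 42, 41, 42, 42, 44, 45, 46, 46, 50, 53, 57, 62, 86, 103, 112, 111, 110, 116]
-40 [58, 63, 67, 65, 60, 55, 55, 55, 55, 55, 56, 65, 81, 97, 101, 102, 102, 102, 102, 109, 112, 113, 127]
-20 [58, 60, 67, 68, 64, 57, 58, 58, 59, 59, 59, 59, 59, 58, 59, 58, 60, 68, 90, 105, 113, 112, 109]
0 [60, 62, 68, 70, 63, 58, 59, 59, 59, 59, 59, 60, 60, 60, 59, 58, 61, 71, 88, 109, 112, 112, 112]
20 [85, 76, 79, 75, 65, 57, 58, 58, 58, 59, 58, 60, 67, 79, 72, 67, 68, 75, 92, 105, 112, 111, 108]
40 [93, 87, 74, 67, 65, 55, 54, 54, 54, 54, 52, 57, 68, 86, 92, 92, 94, 107, 100, 102, 109, 113, 113]
60 [90, 79, 69, 61, 56, 55, 56, 56, 57, 53, 48, 49, 49, 51, 52, 49, 53, 63, 79, 104, 112, 115, 115]
[105, 102, 99, 96, 93, 90, 87, 84, 81, 78, 75, 72, 69, 66, 63, 60, 57, 54, 51, 48, 45, 42, 39]
[(46, 55), (50, 45), (54, 49), (58, 55), (62, 65), (66, 86), (70, 108), (74, 102), (78, 96), (82, 75), (86, 55), (90, 56), (94, 58), (98, 59), (102, 59), (106, 58), (110, 56), (114, 58), (118, 60), (122, 59), (126, 58), (130, 58), (134, 59), (138, 91), (142, 115), (146, 110), (150, 103), (154, 96), (158, 78), (162, 60), (166, 53), (170, 50), (174, 48), (178, 56), (182, 61), (186, 64)]
```

The gap is at about 65° now, the foot has dropped and the vertical force has gone. I'll lower it.

```bash
python3 -m handwheel '[[0.7,0.6,0,0,0.3],[1.3,1.2,0,0,0.3],[1.3,1.2,1,0,0.3],[1.3,1.2,2,0,0.3],[1.3,1.2,3,0,0.3],[1.3,1.2,4,0,0.3],[1.3,1.2,5,0,0.3],[1.3,1.2,6,0,0.3],[1.3,1.2,6,0,0.3],[1.3,1.2,6,0,0.3]]' 12; python3 -c "
from station import robot
s=robot.state();print(s['ft_torque'],s['wrist_force'],s['tool_pos'])"; python3 prof.py | sed -n '2,4p'
```

```text
t: 26.15
tool_pos: [0.6099, -0.206, 0.1106]
eef_rot: [[0.239, 0.971, -0.0], [0.971, -0.239, -0.0], [-0.0, -0.0, -1.0]]
wrist_force: [-0.9, 0.3, -1.4]
grip_width: 0.0485
gripper_force: 12.0
[-0.01777276 -0.06374647  0.01227677] [-0.87316245  0.31473665 -1.3561377 ] [ 0.60992361 -0.20595895  0.11055218]
-40 [52, 52, 55, 61, 65, 67, 63, 57, 55, 56, 56, 56, 56, 58, 65, 77, 81, 79, 77, 79, 89, 104, 113]
-20 [58, 58, 59, 60, 63, 69, 65, 61, 59, 60, 58, 58, 59, 60, 61, 60, 59, 58, 58, 65, 82, 107, 110]
0 [59, 60, 59, 61, 66, 70, 70, 62, 61, 61, 60, 60, 60, 60, 61, 61, 60, 58, 59, 65, 82, 100, 114]
```

```bash
python3 -m handwheel '[[0,0,0.7,0,0.3],[0,0,1.4,0,0.3],[0,0,2.1,0,0.3],[0,0,2.8,0,0.3],[0,0,3.5,0,0.3],[0,0,4.2,0,0.3],[0,0,5,0,0.3],[0,0,5,0,0.3],[0,0,5,0,0.3],[0,0,5,0,0.3]]' 12; python3 -c "
from station import robot
s=robot.state();print(s['ft_torque'],s['wrist_force'],s['tool_pos'])"; python3 prof.py | sed -n '2,4p'
```

```text
t: 27.03
tool_pos: [0.6106, -0.2054, 0.1095]
eef_rot: [[0.238, 0.971, 0.003], [0.971, -0.238, -0.0], [0.0, 0.003, -1.0]]
wrist_force: [-2.8, 3.9, 10.9]
grip_width: 0.0486
gripper_force: 12.0
[ 0.43618942  0.83381628 -0.04283463] [-2.84997514  3.92884913 10.92688797] [ 0.61060336 -0.20537234  0.10953381]
-40 [53, 52, 53, 57, 62, 66, 66, 60, 55, 54, 56, 55, 55, 57, 64, 77, 82, 80, 77, 78, 83, 94, 112]
-20 [58, 58, 58, 59, 64, 70, 70, 63, 58, 59, 59, 59, 59, 59, 59, 59, 58, 58, 57, 62, 75, 96, 108]
0 [58, 58, 59, 61, 66, 70, 70, 61, 59, 59, 60, 60, 60, 60, 60, 60, 60, 59, 59, 64, 82, 100, 114]
```

It's firmly seated at TCP 0.1095, and the image reads the foot at about 45–46 mm, so it is home. I'll relieve the pressure, open and check before retreating.

```bash
python3 -m handwheel '[[0,0,-1,0,0.3],[0,0,-3,0,0.3],[0,0,-4,0,0.3],[0,0,-4,0,0.3],[0,0,-4,0,0.6],[0,0,-4,0,0.8],[0,0,-4,0,1],[0,0,-4,0,1],[0,0,-4,0,1],[0,0,-4,0,1]]'; python3 -m handwheel '[[0,0,0,0,1],[0,0,0,0,1],[0,0,-5,0,1],[0,0,-15,0,1],[0,0,-30,0,1],[0,0,-50,0,1],[0,0,-75,0,1],[0,0,-100,0,1],[0,0,-130,0,1],[0,0,-130,0,1]]';  python3 prof.py; python3 gap.py .055
```

```text
t: 27.92
tool_pos: [0.6099, -0.206, 0.1094]
eef_rot: [[0.239, 0.971, -0.0], [0.971, -0.239, -0.0], [-0.0, -0.0, -1.0]]
wrist_force: [-0.2, 0.1, -0.1]
grip_width: 0.0854
gripper_force: 0.0
t: 28.75
tool_pos: [0.6124, -0.2069, 0.249]
eef_rot: [[0.239, 0.971, 0.013], [0.971, -0.239, -0.006], [-0.003, 0.014, -1.0]]
wrist_force: [0.3, -0.4, 2.2]
grip_width: 0.0945
gripper_force: 0.0
-60 [110, 98, 97, 100, 107, 103, 91, 73, 49, 48, 48, 49, 50, 49, 51, 55, 62, 61, 69, 89, 132, 165, 179]
-40 [49, 49, 51, 54, 59, 65, 64, 58, 54, 54, 54, 54, 54, 56, 63, 75, 80, 80, 85, 86, 99, 127, 167]
-20 [57, 57, 57, 58, 61, 68, 68, 61, 57, 57, 56, 56, 57, 58, 57, 57, 57, 57, 55, 60, 73, 93, 105]
0 [58, 59, 57, 59, 64, 68, 69, 59, 57, 58, 59, 58, 58, 58, 59, 59, 58, 56, 56, 62, 81, 99, 112]
20 [55, 55, 55, 58, 63, 66, 64, 60, 56, 57, 57, 57, 57, 58, 63, 67, 71, 74, 74, 78, 87, 104, 105]
40 [45, 47, 53, 61, 68, 66, 60, 55, 51, 52, 52, 52, 52, 53, 56, 70, 88, 105, 97, 99, 107, 110, 110]
60 [147, 114, 87, 75, 72, 70, 66, 62, 65, 65, 65, 64, 64, 64, 61, 53, 53, 56, 59, 65, 84, 102, 113]
[105, 102, 99, 96, 93, 90, 87, 84, 81, 78, 75, 72, 69, 66, 63, 60, 57, 54, 51, 48, 45, 42, 39]
[(46, 52), (50, 53), (54, 58), (58, 67), (62, 79), (66, 96), (70, 110), (74, 90), (78, 71), (82, 61), (86, 53), (90, 56), (94, 57), (98, 58), (102, 57), (106, 57), (110, 57), (114, 58), (118, 58), (122, 58), (126, 57), (130, 57), (134, 58), (138, 88), (142, 106), (146, 100), (150, 101), (154, 101), (158, 87), (162, 69), (166, 57), (170, 50), (174, 48), (178, 60), (182, 69), (186, 76)]
```

The foot is at flange height evenly all round, and the coupling is free. I'll let the arm settle and hand in.

```bash
python3 -m handwheel '[[0,0,0,0,1],[0,0,0,0,1],[0,0,0,0,1],[0,0,0,0,1],[0,0,0,0,1],[0,0,0,0,1],[0,0,0,0,1],[0,0,0,0,1],[0,0,0,0,1],[0,0,0,0,1]]' | head -2; python3 -c "
from station import robot
print(robot.finish_job())"
```

```text
t: 29.68
tool_pos: [0.61, -0.2059, 0.2397]
the job is handed in; nothing more can be done
None
```

I handed the job in at about 30 s: the upper coupling is released and, by the side camera, fully home on the drive's flange. The lower one was still seated when last checked after the lift-off, and hand-in gave no verdict.

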